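# Reset the hand-grinder station after a cleaning

### The arm

A 6-joint arm with a two-finger parallel gripper is mounted at the origin on the work surface. World frame = base frame: x ahead of the robot, y to its left, z up, the work surface at z = 0. Lengths are in m, angles in rad, forces in N, time in s.
With the tool pointing down it reaches from about 0.3 to 0.875 m from the base axis. Payload 6.4 kg.
Tool frame: the origin (TCP) lies between the finger pads; the fingertips stand 22 mm ahead of it and the grasp point (between the pads) lies 3 mm ahead of it; z points along the fingers, y is the line along which they close (so a half turn about z gives the same grasp; the last joint's range is limited). The gripper opens to 85 mm and grips with 20 to 120 N. Pads are 22 mm wide; open, the fingers measure 114 mm over their backs; the gripper's body (76 mm by 85 mm) begins 54 mm behind the grasp point. The pads swing forward as they close: fully open they stand 13 mm farther back than shut.
Start: joints at [-0.206, 0.181, 1.607, -0, 1.354, -0.206], TCP at [0.575, 0, 0.253] pointing down, gripper open.
Joint ranges: [-2.99, 2.99], [-0.89, 2.07], [0.3, 2.58], [-1.14, 4.28], [0, 2.63], [-3.12, 3.12]. Speed limits (rad/s): [2.57, 2.57, 3.01, 3.14, 3.14, 3.14].

### API

Orientations are given as a unit quaternion [w, x, y, z].
In Python, from bench import ctrl, imaging, workorder gives the robot as it stands.
- The arm moves only by the shell command python3 -m pendant 'ROWS' [OPENING]. ROWS is JSON, a list of rows, each a list of 4 numbers: the shift along the tool's x, y, z in cm, then the turn about the tool's z in degrees. In form: [[dx, dy, dz, roll], ...]. A call has 1 to 12 rows; each row is the pose to reach, as a shift and turn from the pose commanded when the call began, along the tool's axes at that moment; what a row does not reach only later rows make up. A row lasts 1/12 s, in which the tool goes at most 41.7 mm and 7.16 degrees, less where a joint would pass 70% of its speed; a pose out of reach is approached as far as the arm can. A call with a gripper value outside its range is refused whole. OPENING is the opening, from 0 (shut) to 1 (fully open), set as the call begins (- or left out, the last holds). The fingers move at their own pace and stop on an object; the grip force is fixed at half the most. Time passes only in rows, so rows that repeat a pose let the fingers close. It gives the time, the measured TCP pose, the force, the opening and the grip force at its end, in the units of the state.
- ctrl.get_obs(): the state, without advancing time (a new reading comes with each control period).
- imaging.camera(name): name is "scene" or "side" or "wrist"; returns the picture (384x512x3 uint8, red, green, blue); there is no depth.
- imaging.camera_info(name): a dict with "K" (3x3 intrinsics, pixels), "T" (4x4, takes a point from camera to world coordinates); the wrist camera has in their place "tool_from_camera" (4x4, takes a point from camera to tool coordinates, whose origin is the TCP and whose axes are the flange's). Camera axes: x right, y up, looking along -z (the intrinsics and any distortion apply to the point x, -y, -z); pixel columns grow to the right and rows downward; lengths in m; the calibration is good to about 2 mm. The wrist camera is an equidistant fisheye: a pixel r from the principal point sees the ray r / f radians off the axis. A picture is of the moment at which its call begins: read the wrist's pose just before it. camera_info takes no time and is no camera call.
- workorder.hand_in(): hands the job in; it is judged then, once.
The state is a dict: "time_s": time; "q": joint angles; "dq": joint speeds; "joint_efforts": joint torques, N m; "eef_pos": TCP position; "eef_rot": TCP orientation; "wrist_force": force on the tool from outside, world axes, zero at the start; "torque": the same for the moment, N m; "opening": opening from 0.0 (shut) to 1.0 (fully open); "grasp_force": force on a finger pad.
Only numpy, scipy, OpenCV 4.12 (cv2) and the standard library are available. Lean on these libraries where they do the work, as an engineer would, in place of code of your own. Each camera call takes 0.05 s, during which the arm holds its last target. There are 200 camera calls.

### The job

Reset the grinder corner after its cleaning. Use the scraper block to sweep the broken bits of cleaning puck off the scale's pan into the crumb pan beside it (the bits are caustic, so never touch them with the fingers), and leave the dirty scraper in the crumb pan too. Then stand the hand grinder upright in the middle of the cleared scale pan with no edge of its foot overhanging, put every kit item that is out on the counter (puck tin, funnel, brush, filter box) into the recess of the beech board that matches its outline, seated flat, and disturb nothing else.

Things in the scene. Friction and masses are not known exactly. Their poses are not given: they have to be found in the camera images.
- scale: Coffee scale, fixed. Black base 16 mm high, from x = -74 to 42 mm and y = -40 to 40 mm, carries a square steel pan 80 x 80 mm, flat top 24 mm above the counter; display strip on the -x side. Origin: on the counter under the pan's middle; x, y along the pan's edges. The crumb pan stands against its +y edge.
- pan_mid (a point): Middle of the top face of the scale's pan (24 mm above the counter), axes as the scale's.
- crumb_pan: Low aluminium crumb pan, fixed: floor 124 (x) x 120 (y) mm, 2 mm thick; 2 mm walls 16 mm high on its -x, +x and +y sides; the open side (-y) lies 1 mm from the scale's +y edge, axes parallel to the scale's, so what is pushed over that edge drops 22 mm into it. Wooden handle, 40 mm, on the +y side. Origin: centre of its underside, on the counter.
- board: Beech kit board, fixed, 190 (x) x 220 (y) x 18 mm, four recesses 10 mm deep, 3 mm wider all round than their items, at board x, y (mm): round 80 for the funnel at (45, 55), round 64 for the tin at (45, -55), long 34 (x) by 90 (y) for the brush at (-48, 55), square 56 for the filter box at (-48, -55). Origin: centre of its underside.
- nest_tin (a point): Centre of the floor of the 64 mm round recess, 8 mm above the counter; axes as the board's.
- nest_funnel (a point): Centre of the floor of the 80 mm round recess, 8 mm above the counter; axes as the board's.
- nest_brush (a point): Centre of the floor of the 34 x 90 mm recess (long way along y), 8 mm above the counter; axes as the board's.
- nest_filterbox (a point): Centre of the floor of the 56 mm square recess, 8 mm above the counter; axes as the board's.
- scraper: Scraper block standing upright, 80 mm tall, 120 g: a black rubber foot 30 (x) x 84 (y) x 24 mm with flat faces, and on it an orange upright grip plate 20 (x) x 64 (y) mm reaching from 24 to 80 mm height. Pinch the plate across its 20 mm. Origin: centre of the underside.
- piece1: Broken bit of hard cleaning puck, blue-green, about 28 x 20 mm and 12 mm high, 12 g, lying flat on the scale's pan at the start. Caustic: not to be touched by the fingers. Two or three bits are present. Origin: centre of its underside.
- piece2: Broken bit of hard cleaning puck, blue-green, about 28 x 20 mm and 12 mm high, 12 g, lying flat on the scale's pan at the start. Caustic: not to be touched by the fingers. Two or three bits are present. Origin: centre of its underside.
- piece3: Broken bit of hard cleaning puck, blue-green, about 28 x 20 mm and 12 mm high, 12 g, lying flat on the scale's pan at the start. Caustic: not to be touched by the fingers. Two or three bits are present. Origin: centre of its underside.
- grinder: Cream hand grinder standing upright, 146 mm tall, 420 g. Round foot 62 mm across and 44 mm high, then a round body 54 mm across up to 134 mm, then a black cap. The steel crank is folded down the +x side (bar and wooden knob up to 16 mm wide, reaching 44 mm out from the axis, 84 to 145 mm high): close the fingers across y. Origin: on the axis, underside of the foot.
- tin: Round sage-green hard silicone puck tin with a darker ribbed twist cap (closed, stays on), 59 mm across, 44 mm high, 110 g. May be absent. Origin: centre of the underside.
- funnel: Black plastic funnel standing rim down: rim 74 mm across, 6 mm high, cone narrowing to 28 mm at 36 mm height, then a straight spout 26 mm across up to 72 mm; take it by the spout. 60 g. It goes into its recess the same way, rim down. May be absent. Origin: centre of the underside (rim).
- brush: Wooden block brush, bristles down, 28 (x) x 84 (y) x 34 mm, rigid, 70 g. May be absent. Origin: centre of the underside.
- filterbox: Square red tin box for paper filters, 50 x 50 x 46 mm, 90 g. May be absent. Origin: centre of the underside.
- knock_box: Bystander: stainless knock box, a steel pot 124 mm across, 110 mm high with a rubber bar across its mouth. Origin: centre of the underside.
- saucer: Bystander: white ceramic saucer, 116 mm across. Origin: centre of the underside.
- cup: Bystander: white espresso cup, 64 mm across, 55 mm high, with a handle. Origin: centre of the underside.
- bean_jar: Bystander: amber glass bean jar, 86 mm across, 150 mm high. Origin: centre of the underside.
- tamper: Bystander: dark steel tamper, 58 mm across, 86 mm high. Origin: centre of the underside.
- milk_jug: Bystander: steel milk jug, 76 mm across, 90 mm high, with a handle. Origin: centre of the underside.
- spoon: Bystander: steel coffee spoon, 130 mm long, lying on the counter. Origin: middle of its length, on the counter.
Mind the look-alikes: they are no part of the job. What is shaped like the scale but purple is not meant.

How it is judged:
On the way, in this order (a step that is already met when the one before it is completed fails the run):
1. the scraper pushes a bit of puck ((contact force between scraper and piece1 above 0.005 N or contact force between scraper and piece2 above 0.005 N or contact force between scraper and piece3 above 0.005 N)).
2. every bit of puck lies in the crumb pan (x of piece1 in the frame of crumb_pan between -0.062 and 0.062 m and y of piece1 in the frame of crumb_pan between -0.06 and 0.062 m and height (world z) of each of piece1, piece2, piece3 below 0.035 m and x of piece2 in the frame of crumb_pan between -0.062 and 0.062 m and y of piece2 in the frame of crumb_pan between -0.06 and 0.062 m and x of piece3 in the frame of crumb_pan between -0.062 and 0.062 m and y of piece3 in the frame of crumb_pan between -0.06 and 0.062 m), for 0.2 s.
3. the grinder stands let go in the middle of the cleared pan (x of grinder in the frame of pan_mid between -0.009 and 0.009 m and y of grinder in the frame of pan_mid between -0.009 and 0.009 m and z of grinder in the frame of pan_mid between -0.003 and 0.003 m and angle between grinder's own z axis and vertical below 0.05 rad and linear speed of grinder below 0.02 m/s and contact force between the fingers and grinder below 0.1 N), for 0.3 s.
At the end, for the whole second after the job is handed in: All bits of puck and the scraper lie within the crumb pan; the grinder stands upright and still on the scale's pan, its axis within 9 mm of the pan's middle along each pan edge (no overhang); every kit item present sits flat on the floor of its own recess, within 6 mm of its centre (all of step 2 and all of step 3 and x of scraper in the frame of crumb_pan between -0.062 and 0.062 m and y of scraper in the frame of crumb_pan between -0.06 and 0.062 m and height (world z) of scraper below 0.06 m and linear speed of scraper below 0.02 m/s and horizontal distance between tin and nest_tin below 0.006 m and z of tin in the frame of nest_tin between -0.003 and 0.003 m and angle between each of tin, funnel, brush, filterbox's own z axis and vertical below 0.06 rad and horizontal distance between funnel and nest_funnel below 0.006 m and z of funnel in the frame of nest_funnel between -0.003 and 0.003 m and horizontal distance between brush and nest_brush below 0.006 m and z of brush in the frame of nest_brush between -0.003 and 0.003 m and horizontal distance between filterbox and nest_filterbox below 0.006 m and z of filterbox in the frame of nest_filterbox between -0.003 and 0.003 m); the robot touches nothing.
It fails at once if the fingers touch a bit of puck (contact force between the fingers and piece1 above 0.3 N or contact force between the fingers and piece2 above 0.3 N or contact force between the fingers and piece3 above 0.3 N).
It fails at once if the grinder is knocked over (angle between grinder's own z axis and vertical above 0.7 rad).
It fails at once if a bystander is moved by more than 20 mm (distance of any of knock_box, saucer, cup, bean_jar, tamper, milk_jug, spoon from where it was at the start of the episode above 0.02 m).
Of tin, funnel, brush, filterbox only 3 to 4 are there at a start; the rules pass over those that are not, and their reading is None.
Of piece1, piece2, piece3 only 2 to 3 are there at a start; the rules pass over those that are not, and their reading is None.
At some moment in a run one of tin, funnel, brush, filterbox may be knocked a few centimetres aside while the robot is not near it.
It also fails if it takes over 210 s, if anything falls off the work surface, if the arm or the gripper's body presses on something with over 40 N, if the wrist force passes 120 N, or if a joint passes its speed limit or range.

## Working session

There is one attempt and no reset: what is moved stays moved. The work goes in short steps, Python scripts to look and compute and a shell command to move; the robot and the scene stay as the last step left them, time stands still between calls to the robot, and variables do not carry over. Pictures are saved under pics/ and viewed, at most 14 in all, crops included, and the job is handed in when it is done.

```bash
mkdir -p pics; ls
cat > h.py <<'E'
import numpy as np, cv2, json
from bench import ctrl, imaging, workorder
def snap(cam,name):
    im=imaging.camera(cam); cv2.imwrite(f'pics/{name}.png',im[:,:,::-1]); return im
def px2w(cam,u,v,z):
    i=imaging.camera_info(cam);K=np.array(i['K']);T=np.array(i['T'])
    d=np.array([(u-K[0,2])/K[0,0],-(v-K[1,2])/K[1,1],-1.]);d=T[:3,:3]@d;o=T[:3,3]
    return o+d*(z-o[2])/d[2]
def w2px(cam,p):
    i=imaging.camera_info(cam);K=np.array(i['K']);T=np.array(i['T'])
    c=T[:3,:3].T@(np.array(p)-T[:3,3]);return K[0,0]*c[0]/-c[2]+K[0,2],K[1,1]*c[1]/c[2]+K[1,2]
E
python3 - <<'E'
from h import *
a=snap('scene','scene0');b=snap('side','side0');c=snap('wrist','wrist0')
for n in('scene','side','wrist'):
    print(n,{k:np.round(v,3).tolist() if not isinstance(v,str) else v for k,v in imaging.camera_info(n).items()})
o=ctrl.get_obs();print(o['eef_pos'],o['eef_rot'],o['opening'])
cv2.imwrite('pics/s0.png',cv2.resize(a[:,:,::-1],(800,600),interpolation=cv2.INTER_CUBIC))
cv2.imwrite('pics/d0.png',cv2.resize(b[:,:,::-1],(800,600),interpolation=cv2.INTER_CUBIC))
E
```

```text
pics
scene {'K': [[473.407, 0.0, 259.681], [0.0, 473.407, 190.642], [0.0, 0.0, 1.0]], 'T': [[-0.843, -0.451, 0.294, 1.016], [0.538, -0.69, 0.484, 0.749], [-0.016, 0.566, 0.824, 1.349], [0.0, 0.0, 0.0, 1.0]]}
side {'K': [[379.619, 0.0, 253.154], [0.0, 379.619, 189.347], [0.0, 0.0, 1.0]], 'T': [[0.944, 0.265, -0.199, 0.257], [-0.331, 0.721, -0.609, -0.848], [-0.018, 0.641, 0.767, 1.069], [0.0, 0.0, 0.0, 1.0]]}
wrist {'K': [[297.319, 0.0, 259.64], [0.0, 297.319, 187.338], [0.0, 0.0, 1.0]], 'tool_from_camera': [[-0.001, 0.962, 0.274, 0.07], [1.0, 0.0, 0.001, 0.0], [0.001, 0.274, -0.962, -0.12], [0.0, 0.0, 0.0, 1.0]]}
[5.74611157e-01 1.06749087e-04 2.52591485e-01] [-5.70854528e-04  7.07118377e-01  7.07094866e-01 -3.54744415e-04] 0.998297220985945
```

View pics/s0.png

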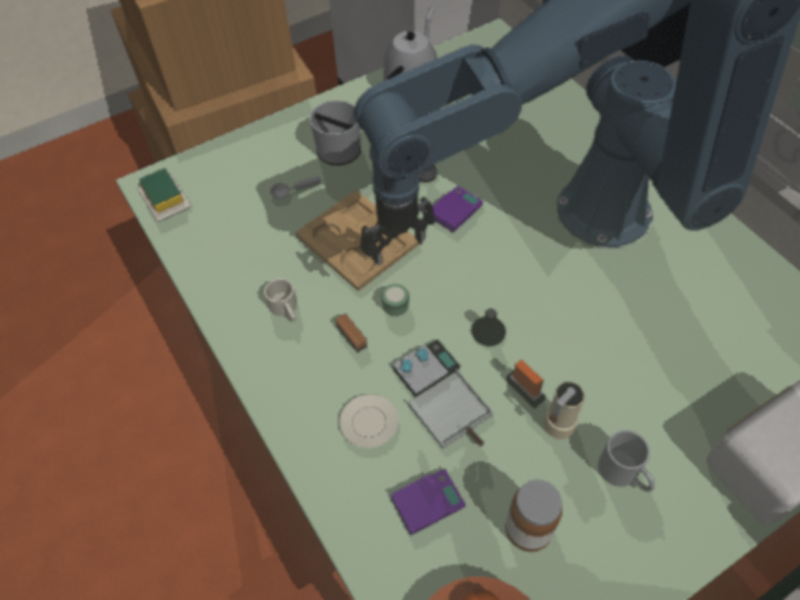

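View pics/d0.png

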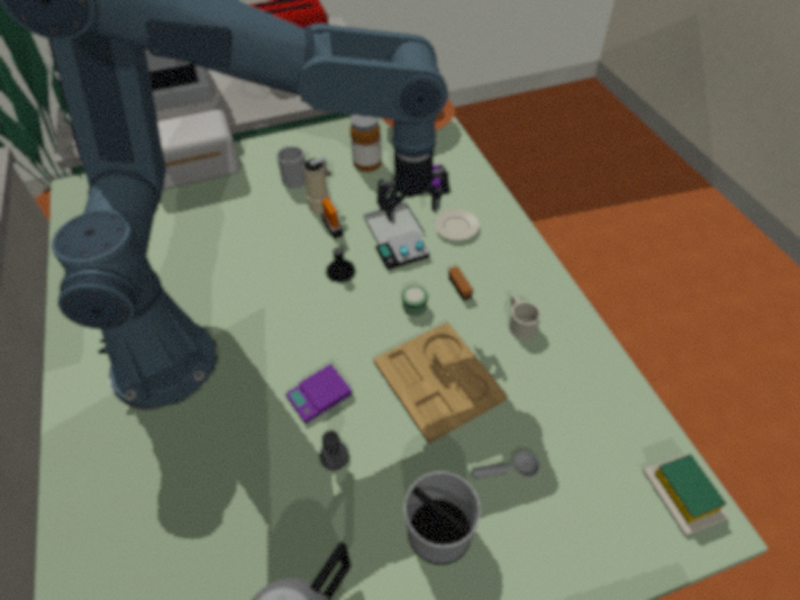

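Scene picture (800×600): the real scale, with a black base and steel pan, is at (425,367) and carries two blue-green bits. The purple scales at (457,208) and (428,500) are decoys. Also visible are the crumb pan (450,408), scraper (526,385), grinder (563,410), tin (396,298), funnel (489,330), brush (351,332) and board (360,240). I see no filter box. Next I'll enlarge this area to confirm and measure.

Run:
```python
from h import *
a=cv2.imread('pics/scene0.png')[170:290,205:365];cv2.imwrite('pics/s1.png',cv2.resize(a,(800,600),interpolation=cv2.INTER_CUBIC))
a=cv2.imread('pics/side0.png')[90:285,175:335];cv2.imwrite('pics/d1.png',cv2.resize(a,(480,585),interpolation=cv2.INTER_CUBIC))
```

```text
(no output)
```

View pics/s1.png

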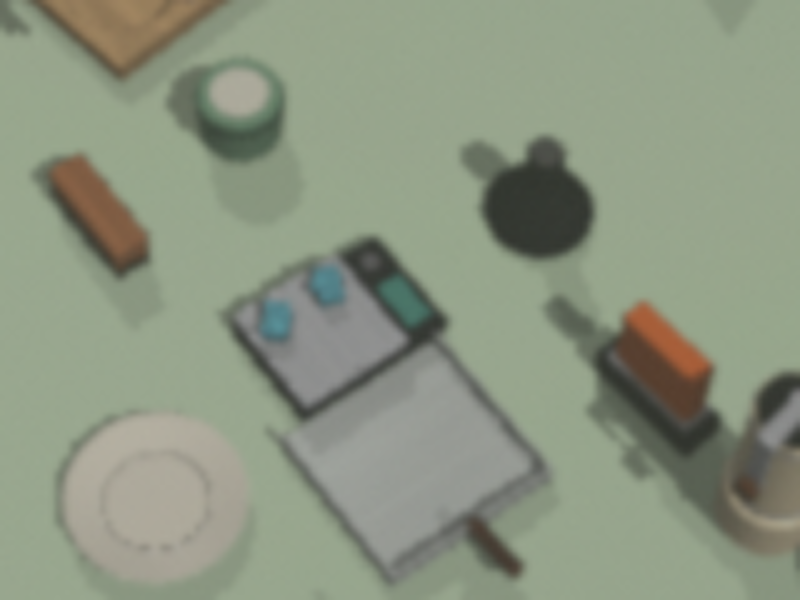

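View pics/wrist0.png

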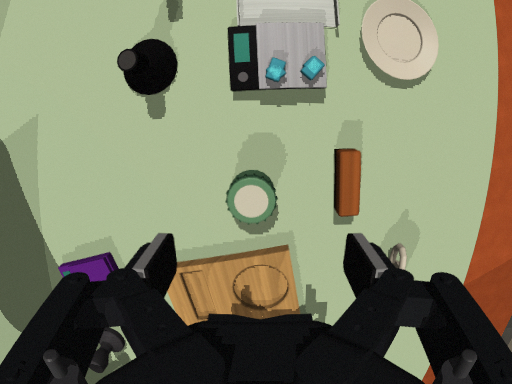

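Wrist picture (512×384): the black scale has its display on the left at (243,57), two bits at (276,69) and (313,67), and the crumb pan above it. The tin is at (251,201), brush (347,182), funnel (150,67) and board (240,290). The recess for the filter box is empty and no red box is in view.

```bash
cat >> h.py <<'E'
from scipy.spatial.transform import Rotation as R
WI=imaging.camera_info('wrist');TC=np.array(WI['tool_from_camera']);WK=np.array(WI['K'])
def pose(o=None):
    o=o or ctrl.get_obs();q=np.array(o['eef_rot']);T=np.eye(4)
    T[:3,:3]=R.from_quat([q[1],q[2],q[3],q[0]]).as_matrix();T[:3,3]=o['eef_pos'];return T
def wr2w(u,v,z,T):
    x=(u-WK[0,2])/WK[0,0];y=(v-WK[1,2])/WK[1,1];r=np.hypot(x,y);s=np.sin(r)/r
    d=np.array([x*s,-y*s,-np.cos(r)]);M=T@TC;d=M[:3,:3]@d;o=M[:3,3];return o+d*(z-o[2])/d[2]
def w2wr(p,T):
    M=T@TC;c=M[:3,:3].T@(np.array(p)-M[:3,3]);a=np.arctan2(np.hypot(c[0],c[1]),-c[2]);n=np.hypot(c[0],c[1])
    return WK[0,2]+WK[0,0]*a*c[0]/n, WK[1,2]-WK[1,1]*a*c[1]/n
def ws(name,T=None):
    T=pose();im=snap('wrist',name);np.save(f'pics/{name}.npy',T);return im
E
python3 - <<'E'
from h import *
T=pose();np.save('pics/wrist0.npy',T)
def s(n,u,v,z): print('S',n,(px2w('scene',205+u/5,170+v/5,z)*1000).round(0))
def w(n,u,v,z): print('W',n,(wr2w(u,v,z,T)*1000).round(0))
for n,u,v in(('a',645,302),('b',712,358),('c',697,375),('d',625,320)): s('scr '+n,u,v,.08)
s('funnel rim',538,212,.003);s('spout',546,153,.072);s('tin',240,92,.044)
for u,v in((80,155),(147,240),(120,262),(50,172)): s('brush',u,v,.034)
for u,v in((345,250),(232,318),(308,408),(415,335)): s('pan',u,v,.024)
for u,v in((283,435),(440,345),(545,478),(392,578)): s('crumb',u,v,.01)
s('grinder foot front',775,552,0);s('gr cap',800,400,.146);s('gr footL',722,495,.03)
for u,v in((258,24),(325,22),(326,88),(258,90)): w('pan',u,v,.024)
w('p1',276,66,.036);w('p2',313,65,.036)
w('tin',251,201,.044);w('funnel',150,69,0.004);w('spout',127,60,.072)
for u,v in((337,149),(359,149),(358,215),(340,216)): w('brush',u,v,.034)
w('boardTR',288,247,.018);w('boardTL',160,263,.018);w('rnd',261,287,.018)
E
```

```text
S scr a [453. 252.  80.]
S scr b [443. 305.  80.]
S scr c [457. 309.  80.]
S scr d [471. 255.  80.]
S funnel rim [436. 128.   3.]
S spout [435. 127.  72.]
S tin [565. -39.  44.]
S brush [677. -60.  34.]
S brush [674.  21.  34.]
S brush [697.  26.  34.]
S brush [701. -59.  34.]
S pan [567.  93.  24.]
S pan [656.  96.  24.]
S pan [650. 176.  24.]
S pan [565. 170.  24.]
S crumb [669. 177.  10.]
S crumb [551. 178.  10.]
S crumb [550. 290.  10.]
S crumb [666. 293.  10.]
S grinder foot front [458. 403.  -0.]
S gr cap [448. 376. 146.]
S gr footL [474. 364.  30.]
W pan [572. 167.  24.]
W pan [651. 173.  24.]
W pan [652.  92.  24.]
W pan [572.  88.  24.]
W p1 [592. 115.  36.]
W p2 [634. 117.  36.]
W tin [564. -40.  44.]
W funnel [434. 122.   4.]
W spout [433. 125.  72.]
W brush [665.  21.  34.]
W brush [692.  21.  34.]
W brush [699. -63.  34.]
W brush [675. -64.  34.]
W boardTR [ 612. -114.   18.]
W boardTL [ 431. -143.   18.]
W rnd [ 576. -179.   18.]
```

View pics/d1.png

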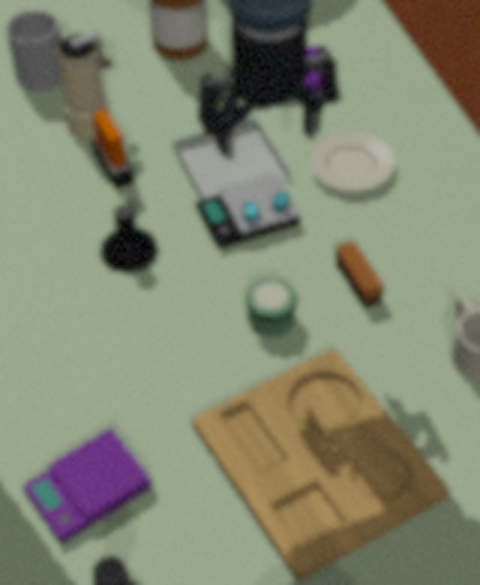

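The cameras agree. Side crop: board recesses empty; the same items at the same places. Moving over toward the scraper for a closer look.

```bash
python3 -m pendant '[[20,-12.5,0,0],[20,-12.5,0,0],[20,-12.5,0,0],[20,-12.5,0,0],[20,-12.5,0,0],[20,-12.5,0,0],[20,-12.5,0,0],[20,-12.5,0,0],[20,-12.5,0,0]]' 1
python3 - <<'E'
from h import *
im=ws('w1')
E
```

```text
time_s: 0.9
eef_pos: [0.4502, 0.1998, 0.2533]
eef_rot: [0.0, 0.707, 0.707, -0.0]
wrist_force: [0.3, 0.6, -0.4]
opening: 0.997
grasp_force: 0.0
```

View pics/w1.png

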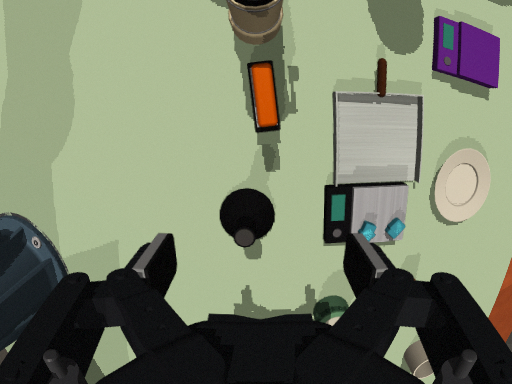

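The orange plate's top corners are (250,63), (272,62), (278,128) and (258,130). The pan corners are (353,184), (407,184), (405,241) and (352,242), and the grinder foot is at about (256,30).

Run:
```python
from h import *
T=np.load('pics/w1.npy')
def w(n,u,v,z): print('W',n,(wr2w(u,v,z,T)*1000).round(0))
for u,v in((250,63),(272,62),(278,128),(258,130)):w('scr',u,v,.08)
for u,v in((353,184),(407,184),(405,241),(352,242)):w('pan',u,v,.024)
for u,v in((336,186),(418,184),(423,97),(335,93)):w('crumb(wall top?)',u,v,.016)
w('p1',369,229,.036);w('p2',396,226,.036)
w('gr foot L',229,20,.035);w('gr foot R',283,20,.035);w('gr front',257,40,0)
w('funnel rim',247,215,.004);w('spout',245,238,.072)
```

```text
W scr [441. 311.  80.]
W scr [462. 312.  80.]
W scr [468. 247.  80.]
W scr [448. 245.  80.]
W pan [567. 175.  24.]
W pan [646. 175.  24.]
W pan [657.  91.  24.]
W pan [575.  93.  24.]
W crumb(wall top?) [547. 170.  16.]
W crumb(wall top?) [668. 173.  16.]
W crumb(wall top?) [664. 291.  16.]
W crumb(wall top?) [541. 286.  16.]
W p1 [592. 117.  36.]
W p2 [631. 120.  36.]
W gr foot L [415. 370.  35.]
W gr foot R [476. 369.  35.]
W gr front [447. 352.   0.]
W funnel rim [433. 126.   4.]
W spout [434. 125.  72.]
```

```bash
python3 -m pendant '[[4,0.5,0,-6],[7.7,0.5,0,-6],[7.7,0.5,4,-6],[7.7,0.5,8,-6],[7.7,0.5,12,-6],[7.7,0.5,16,-6],[7.7,0.5,18.8,-6],[7.7,0.5,18.8,-6],[7.7,0.5,18.8,-6]]' 1 && python3 -m pendant '[[0,0,0,0],[0,0,0,0],[0,0,0,0],[0,0,0,0],[0,0,0,0],[0,0,0,0],[0,0,0,0],[0,0,0,0],[0,0,-3,0],[0,0,-3,0]]' 0
```

```text
time_s: 1.7
eef_pos: [0.4546, 0.2756, 0.0639]
eef_rot: [-0.001, 0.67, 0.742, -0.002]
wrist_force: [-0.1, 0.4, 1.0]
opening: 1.002
grasp_force: 0.0
time_s: 2.53
eef_pos: [0.4571, 0.2779, 0.0991]
eef_rot: [0.001, 0.669, 0.743, 0.002]
wrist_force: [2.1, 1.3, -0.1]
opening: 0.228
grasp_force: 59.1
```

```bash
python3 -m pendant '[[0,0,-4,7],[0,0,-5.5,14],[-6,3.5,-5.5,21],[-9,6,-5.5,28],[-12,8,-5.5,35],[-15,10,-5.5,42],[-18,12,-5.5,49],[-20,13,-5.5,56],[-22.2,13.7,-5.5,63],[-22.2,13.7,-5.5,70],[-22.2,13.7,-5.5,77],[-22.2,13.7,-5.5,84]]' && python3 -m pendant '[[0,0,0,7],[0,0,0,9.5],[0,0,0,9.5],[0,0,0,9.5]]'; python3 -c "
from h import *
ws('w2')"
```

```text
time_s: 3.53
eef_pos: [0.6143, 0.0698, 0.1496]
eef_rot: [-0.0, 0.995, 0.101, -0.001]
wrist_force: [-0.2, 0.2, -0.8]
opening: 0.224
grasp_force: 59.3
time_s: 3.87
eef_pos: [0.6142, 0.0706, 0.1499]
eef_rot: [-0.0, 1.0, 0.023, -0.0]
wrist_force: [0.0, 0.2, -1.1]
opening: 0.227
grasp_force: 59.3
```

View pics/w2.png

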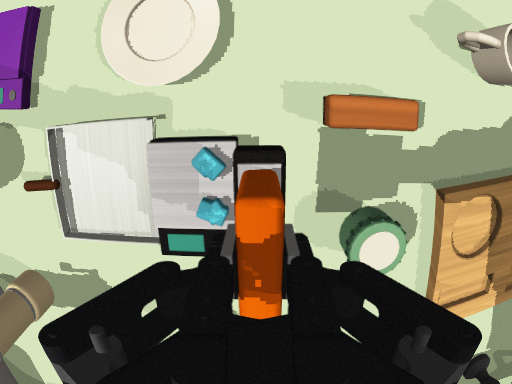

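The scraper is held square: its black foot is at columns 233–286, and the bits are at (208,163) and (212,211), with right edges at about (226,162) and (230,212). The pan's left corners are (148,142) and (151,227), and the crumb pan corners are about (155,118) and (48,130).

Run:
```python
from h import *
T=np.load('pics/w2.npy')
def w(n,u,v,z): print('W',n,(wr2w(u,v,z,T)*1000).round(0))
for u,v in((148,142),(236,138),(151,227)):w('pan',u,v,.024)
for n,u,v in(('c+x-y',155,117),('c+x+y',49,131),('c-x+y',65,236),('c-x-y',157,242)):w(n,u,v,.016)
for u,v in((226,162),(193,160),(230,212),(197,215)):w('p',u,v,.03)
for u,v in((234,150),(286,149)):w('foot',u,v,.109)
for u,v in((337,97),(418,100),(416,130),(324,125)):w('brush',u,v,.034)
w('tin',379,250,.044)
w('board corner',437,188,.018);w('board c2',428,322,.018);w('rnd',474,226,.018)
```

```text
W pan [650. 170.  24.]
W pan [655.  93.  24.]
W pan [570. 172.  24.]
W c+x-y [671. 166.  16.]
W c+x+y [661. 289.  16.]
W c-x+y [545. 286.  16.]
W c-x-y [550. 170.  16.]
W p [635. 100.  30.]
W p [636. 128.  30.]
W p [592.  96.  30.]
W p [587. 125.  30.]
W foot [658.  87. 109.]
W foot [660.  59. 109.]
W brush [694.  13.  34.]
W brush [700. -62.  34.]
W brush [674. -62.  34.]
W brush [670.  22.  34.]
W tin [565. -40.  44.]
W board corner [ 619. -107.   18.]
W board c2 [ 442. -152.   18.]
W rnd [ 577. -174.   18.]
```

```bash
python3 -m pendant '[[-0.2,0,3,0],[-0.2,0,5,0],[-0.2,0,5.85,0],[-0.2,0,5.85,0]]' && python3 -m pendant '[[0,-1,0,0],[0,-2,0,0],[0,-3,0,0],[0,-4,0,0],[0,-5,0,0],[0,-6,0,0],[0,-7,0,0],[0,-8,0,0],[0,-9,0,0],[0,-10,0,0],[0,-11,0,0],[0,-12,0,0]]' && python3 -m pendant '[[0,0,0,0],[0,0,-4,0],[0,0,-8,0],[0,0,-8,0]]'; python3 -c "
from h import *
ws('w3')"
```

```text
time_s: 4.25
eef_pos: [0.6104, 0.0706, 0.0891]
eef_rot: [-0.0, 1.0, 0.022, -0.003]
wrist_force: [-0.8, -0.9, -1.0]
opening: 0.225
grasp_force: 59.2
time_s: 5.25
eef_pos: [0.6092, 0.1912, 0.0949]
eef_rot: [-0.0, 1.0, 0.022, 0.002]
wrist_force: [-1.0, 0.8, 3.5]
opening: 0.225
grasp_force: 60.1
time_s: 5.58
eef_pos: [0.6119, 0.1918, 0.1808]
eef_rot: [-0.001, 1.0, 0.022, 0.007]
wrist_force: [2.5, 0.8, 0.9]
opening: 0.229
grasp_force: 59.3
```

View pics/w3.png

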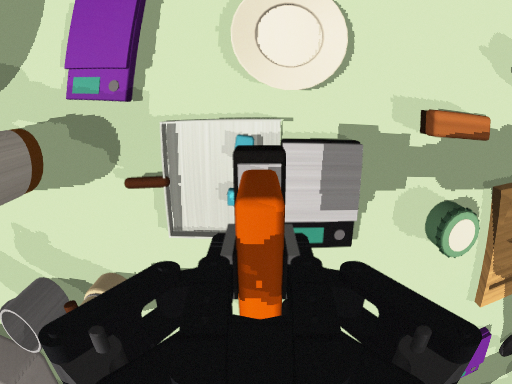

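The pan is clear, and the bits are in the crumb pan at about (244,141) and (231,197), partly hidden by the scraper. Working out the free floor for the scraper.

Run:
```python
from h import *
T=np.load('pics/w3.npy')
def w(n,u,v,z): print('W',n,(wr2w(u,v,z,T)*1000).round(0))
w('pA left/top',236,136,.012);w('pA',252,136,.012);w('pB left',228,197,.012)
for u,v in((165,121),(170,232)):w('wall+y',u,v,.016)
for u,v in((175,128),(180,228)):w('floor+y',u,v,.002)
for u,v in((421,112),(489,116),(490,138),(421,134)):w('brush',u,v,.034)
w('foot',234,150,.115)
w('tin',462,235,.044)
T0=np.load('pics/w2.npy')
```

```text
W pA left/top [652. 217.  12.]
W pA [653. 202.  12.]
W pB left [589. 224.  12.]
W wall+y [666. 289.  16.]
W wall+y [548. 287.  16.]
W floor+y [658. 282.   2.]
W floor+y [547. 279.   2.]
W brush [691.  37.  34.]
W brush [700. -59.  34.]
W brush [676. -65.  34.]
W brush [669.  34.  34.]
W foot [653. 211. 115.]
W tin [564. -40.  44.]
```

```bash
python3 -m pendant '[[-0.4,-3,0,0],[-0.4,-7,0,0],[-0.4,-7,3,0],[-0.4,-7,6,0],[-0.4,-7,8,0],[-0.4,-7,9.5,0],[-0.4,-7,10.3,0],[-0.4,-7,10.3,0],[-0.4,-7,10.3,0],[-0.4,-7,10.3,0]]' && python3 -m pendant '[[0,0,0,0],[0,0,0,0],[0,0,0,0],[0,0,0,0],[0,0,0,0],[0,0,-4,0],[0,0,-8,0],[0,0,-12,0],[0,0,-16,0],[0,0,-18,0],[0,0,-18,0]]' 1; python3 -c "
from h import *
ws('w4')"
```

```text
time_s: 6.47
eef_pos: [0.6006, 0.2602, 0.069]
eef_rot: [-0.0, 1.0, 0.022, 0.0]
wrist_force: [0.5, 0.6, -0.9]
opening: 0.222
grasp_force: 59.9
time_s: 7.38
eef_pos: [0.6033, 0.2609, 0.2566]
eef_rot: [-0.001, 1.0, 0.022, 0.006]
wrist_force: [0.1, 0.4, 0.9]
opening: 1.0
grasp_force: 0.0
```

View pics/w4.png

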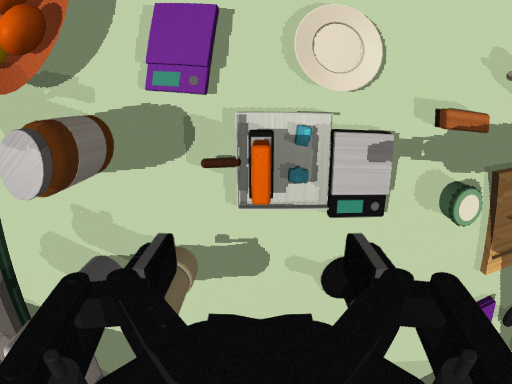

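The scraper stands in the crumb pan at (261,170), clear of the bits at (304,132) and (298,175), and the scale pan is empty. Next is the grinder, viewed from closer.

```bash
python3 -m pendant '[[0,0,-4,-7],[-3,0.5,-5,-14],[-6,1,-5,-21],[-9,1.4,-5,-28],[-12,1.4,-5,-35],[-15.4,1.4,-5,-42],[-15.4,1.4,-5,-49],[-15.4,1.4,-5,-56],[-15.4,1.4,-5,-63],[-15.4,1.4,-5,-70],[-15.4,1.4,-5,-77],[-15.4,1.4,-5,-84]]' && python3 -m pendant '[[0,0,0,-3.5],[0,0,0,-3.5],[0,0,0,-3.5]]'; python3 -c "
from h import *
ws('w5')"
```

```text
time_s: 8.43
eef_pos: [0.4461, 0.2392, 0.297]
eef_rot: [-0.001, 0.726, 0.687, -0.001]
wrist_force: [-0.3, -0.7, -0.2]
opening: 0.998
grasp_force: 0.0
time_s: 8.68
eef_pos: [0.4464, 0.2392, 0.2974]
eef_rot: [-0.001, 0.708, 0.706, -0.001]
wrist_force: [0.8, -0.1, 0.6]
opening: 0.999
grasp_force: 0.0
```

View pics/w5.png

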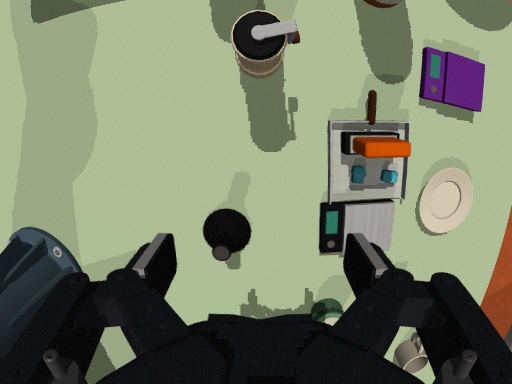

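The grinder's cap is at (259,36) with the crank pointing to (296,28), i.e. roughly along world +x.

Run:
```python
from h import *
T=np.load('pics/w5.npy')
def w(n,u,v,z): print('W',n,(wr2w(u,v,z,T)*1000).round(0))
w('cap',259,36,.146);w('crank tip',296,28,.146);w('hub',258,33,.148);w('knob',297,38,.1)
w('foot front',260,76,.02);w('foot L',233,66,.03);w('foot R',286,62,.03)
w('funnel',227,231,.004);w('spout',222,252,.072)
print(px2w('scene',401,285,.09),px2w('scene',344,315,.15),px2w('scene',563/800*512,395/800*512,.146))
print(ctrl.get_obs()['q'])
```

```text
W cap [446. 373. 146.]
W crank tip [479. 382. 146.]
W hub [445. 376. 148.]
W knob [485. 382. 100.]
W foot front [446. 348.  20.]
W foot L [412. 361.  30.]
W foot R [479. 366.  30.]
W funnel [395. 122.   4.]
W spout [395. 122.  72.]
[0.40735223 0.49952478 0.09      ] [0.61631666 0.49370213 0.15      ] [0.46430708 0.37581239 0.146     ]
[ 2.57230358e-01 -9.44914614e-03  1.72125361e+00  3.80554155e-05
  1.43164871e+00  2.59505371e-01]
```

The funnel has been knocked from (434,126) to about (395,122); I'll re-measure it before picking. Moving above the grinder now, with the fingers set to close across its y axis.

```bash
python3 -m pendant '[[4,0,0,7],[8,0,0,14],[12,0,0,21],[13.6,0,0,28],[13.6,0,0,35],[13.6,0,0,42],[13.6,0,0,49],[13.6,0,0,56],[13.6,0,0,63],[13.6,0,0,70],[13.6,0,0,77],[13.6,0,0,78]]' 1 && python3 -m pendant '[[0,0,0,0],[0,0,0,0],[0,0,0,0],[0,0,0,0]]'; python3 -c "
from h import *
ws('w6');print(ctrl.get_obs()['eef_pos'])"
```

```text
time_s: 9.73
eef_pos: [0.4468, 0.3753, 0.2982]
eef_rot: [0.0, 0.995, 0.101, -0.0]
wrist_force: [-0.1, 0.2, -1.2]
opening: 1.002
grasp_force: 0.0
time_s: 10.07
eef_pos: [0.4469, 0.3754, 0.2987]
eef_rot: [0.0, 0.994, 0.105, -0.0]
wrist_force: [-0.7, -0.2, 0.4]
opening: 1.002
grasp_force: 0.0
[0.44695827 0.37538764 0.29874701]
```

View pics/w6.png

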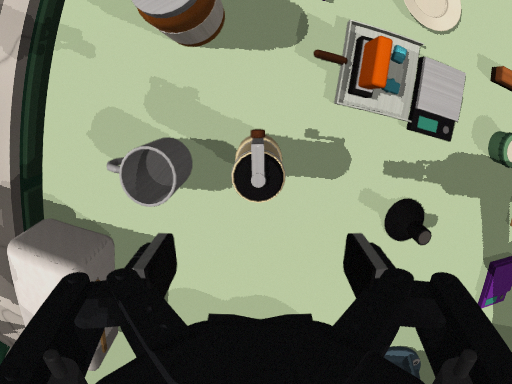

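The cap is centred at (258,174) with the crank straight up the image, so the yaw is right.

Run:
```python
from h import *
T=np.load('pics/w6.npy');Ti=np.linalg.inv(T)
for n,u,v,z in (('cap',258,175,.146),('hub',258,180,.15),('footL',233,163,.04),('funnel',404,219,.003),('spout',424,236,.072)):
    p=wr2w(u,v,z,T);print(n,(p*1000).round(0),((Ti@np.r_[p,1])[:3]*1000).round(0))
for u,v in((427,58),(466,70),(446,139),(414,118)):print((wr2w(u,v,.024,T)*1000).round())
```

```text
cap [450. 378. 146.] [  4.  -2. 153.]
hub [446. 378. 150.] [ -0.  -2. 149.]
footL [434. 409.  40.] [ -6. -35. 259.]
funnel [395. 123.   3.] [-104.  236.  296.]
spout [396. 122.  72.] [-103.  237.  227.]
[646. 170.  24.]
[656.  94.  24.]
[539. 104.  24.]
[553. 171.  24.]
```

```bash
python3 -m pendant '[[0.2,-0.2,4,0],[0.2,-0.2,8,0],[0.2,-0.2,12,0],[0.2,-0.2,16,0],[0.2,-0.2,19,0],[0.2,-0.2,19,0],[0.2,-0.2,19,0]]' 1 && python3 -m pendant '[[0,0,0,0],[0,0,0,0],[0,0,0,0],[0,0,0,0],[0,0,0,0],[0,0,0,0],[0,0,0,0],[0,0,-2,0],[0,0,-6,0],[0,0,-10,0],[0,0,-10,0],[0,0,-10,0]]' 0;  python3 -m pendant '[[0,0,0,0],[0,0,0,0],[0,0,0,0]]'
```

```text
time_s: 10.7
eef_pos: [0.4474, 0.3772, 0.1075]
eef_rot: [0.001, 0.994, 0.105, -0.002]
wrist_force: [0.0, 1.3, -0.0]
opening: 1.0
grasp_force: 0.0
time_s: 11.7
eef_pos: [0.4504, 0.3789, 0.2131]
eef_rot: [-0.002, 0.995, 0.105, 0.004]
wrist_force: [-0.1, 0.4, -4.7]
opening: 0.619
grasp_force: 65.0
time_s: 11.95
eef_pos: [0.4473, 0.3771, 0.2066]
eef_rot: [0.001, 0.995, 0.105, -0.002]
wrist_force: [-0.8, 0.6, -4.3]
opening: 0.618
grasp_force: 64.9
```

```bash
python3 -m pendant '[[0.5,1,-3,0],[1.5,4,-3,0],[2.6,7,-3,0],[3.8,10,-3,0],[5,13,-3,0],[6.2,16,-3,0],[7.4,19,-3,0],[8.6,22,-3,0],[9.8,25,-3,0],[10.5,26.8,-3,0],[10.8,27.4,-3,0],[10.8,27.4,-3,0]]' && python3 -m pendant '[[0,0,0,0],[0,0,0,0]]' && python3 -c "
from h import *
ws('w7');print(ctrl.get_obs()['eef_pos'])"
```

```text
time_s: 12.95
eef_pos: [0.6113, 0.1305, 0.237]
eef_rot: [-0.0, 0.995, 0.103, -0.001]
wrist_force: [-0.1, -0.0, -4.4]
opening: 0.623
grasp_force: 65.1
time_s: 13.12
eef_pos: [0.6101, 0.1334, 0.2379]
eef_rot: [-0.0, 0.994, 0.105, -0.001]
wrist_force: [-0.8, 1.0, -4.0]
opening: 0.62
grasp_force: 65.1
[0.61014778 0.13359058 0.23825016]
```

View pics/w7.png

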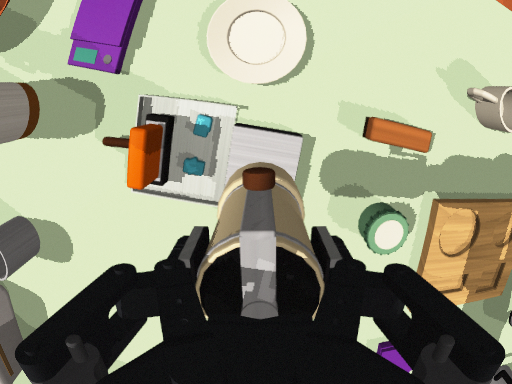

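The grinder hangs straight over the pan, whose +x edge runs (233,123)–(302,133). The tin's top is at (388,232), the brush at (398,135), and the tin's round board recess at (458,231).

Run:
```python
from h import *
T=np.load('pics/w7.npy')
def w(n,u,v,z): print('W',n,(wr2w(u,v,z,T)*1000).round(0))
w('pan',233,123,.024);w('pan',302,133,.024);w('tin',388,234,.044)
for u,v in((371,118),(432,132),(429,150),(364,135)):w('brush',u,v,.034)
w('board corner',435,199,.018);w('b2',417,302,.018);w('b3',510,200,.018)
w('rnd',458,231,.018);w('rnd2',488,277,.018)
# knob & cap in tool frame
```

```text
W pan [651. 174.  24.]
W pan [657.  95.  24.]
W tin [564. -39.  44.]
W brush [693.  23.  34.]
W brush [700. -62.  34.]
W brush [677. -65.  34.]
W brush [672.  26.  34.]
W board corner [ 616. -109.   18.]
W b2 [ 448. -158.   18.]
W b3 [ 646. -270.   18.]
W rnd [ 578. -175.   18.]
W rnd2 [ 506. -299.   18.]
```

```bash
python3 -m pendant '[[0,0,3,0],[0,0,6,0],[0,0,8,0],[0,0,9.5,0],[0,0,10.2,0],[0,0,10.4,0],[0,0,10.4,0],[0,0,10.4,0],[0,0,10.4,0]]' && python3 -c "
from h import *
print(ctrl.get_obs()['eef_pos'],ctrl.get_obs()['wrist_force'])"
```

```text
time_s: 13.92
eef_pos: [0.6113, 0.1334, 0.1361]
eef_rot: [-0.0, 0.994, 0.105, 0.001]
wrist_force: [-2.6, 3.4, 3.4]
opening: 0.621
grasp_force: 65.6
[0.61134612 0.13343993 0.13609999] [-2.62633124  3.37203774  3.42090402]
```

```bash
python3 -m pendant '[[0,0,0,0],[0,0,0,0],[0,0,0,0],[0,0,0,0],[0,0,0,0],[0,0,0,0],[0,0,-2,0],[0,0,-5,0],[0,0,-9,0],[0,0,-13,0],[0,0,-17,0],[0,0,-17,0]]' 1 && python3 -c "
from h import *
import cv2
im=ws('w8');print(ctrl.get_obs()['eef_pos'])
s=snap('scene','scene8');b=snap('side','side8')
a=cv2.resize(s[150:290,190:390,::-1],(800,560),interpolation=cv2.INTER_CUBIC)
cv2.imwrite('pics/v8.png',np.hstack([im[:,:,::-1][:, :400],cv2.resize(s[165:285,200:325,::-1],(400,384),interpolation=cv2.INTER_CUBIC)]))
"
```

```text
time_s: 14.92
eef_pos: [0.6149, 0.1323, 0.3154]
eef_rot: [0.001, 0.994, 0.105, 0.008]
wrist_force: [1.0, 0.2, 2.6]
opening: 1.002
grasp_force: 0.0
[0.61374374 0.13225882 0.31126769]
```

View pics/v8.png

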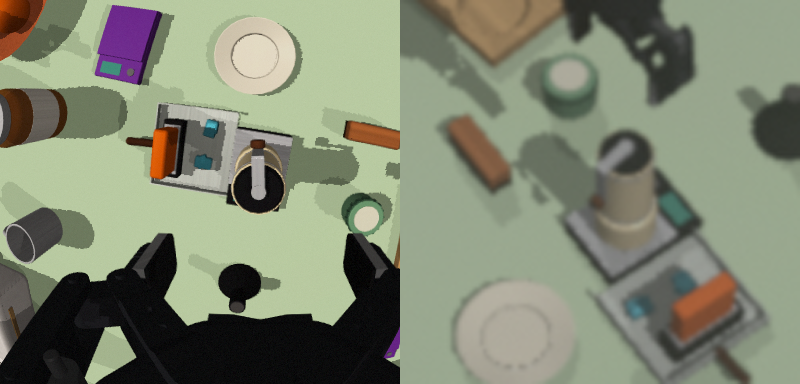

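The grinder stands upright on the pan (cap at (258,187), foot within the pan) with the bits and scraper in the crumb pan. Checking its position, and fixing the funnel, tin and board numerically.

Run:
```python
from h import *
T=np.load('pics/w8.npy')
def w(n,u,v,z): print('W',n,(wr2w(u,v,z,T)*1000).round(0))
w('cap',258,188,.17);w('hub',258,192,.172)
w('pan',236,127,.024);w('pan',292,134,.024)
w('funnel',239,281,.003);w('spout',237,305,.072);w('tin',369,220,.044)
# scene: pixel foot
def s(n,u,v,z): print('S',n,(px2w('scene',200+(u-400)*125/400,165+v*120/384,z)*1000).round(0))
s('cap',626,153,.17);s('foot front',626,248,.024)
s('footL',596,215,.06);s('footR',657,215,.06)
s('pan',566,217,.024);s('pan',613,276,.024)
s('spout',767,98,.072)
```

```text
W cap [610. 133. 170.]
W hub [607. 132. 172.]
W pan [650. 173.  24.]
W pan [657.  95.  24.]
W funnel [397. 122.   3.]
W spout [397. 121.  72.]
W tin [562. -45.  44.]
S cap [611. 139. 170.]
S foot front [622. 156.  24.]
S footL [637. 126.  60.]
S footR [587. 158.  60.]
S pan [653.  94.  24.]
S pan [649. 175.  24.]
S spout [422. 112.  72.]
```

Grinder is about (610,133) against a pan middle of (612,132), which is fine. Now a straight look at the board.

```bash
python3 -m pendant '[[-32.7,34.7,0,0],[-32.7,34.7,0,0],[-32.7,34.7,0,0],[-32.7,34.7,0,0],[-32.7,34.7,0,0],[-32.7,34.7,0,0],[-32.7,34.7,0,0],[-32.7,34.7,0,0],[-32.7,34.7,0,0],[-32.7,34.7,0,0],[-32.7,34.7,0,0],[-32.7,34.7,0,0]]' && python3 -m pendant '[[0,0,0,0],[0,0,0,0],[0,0,0,0],[0,0,0,0]]' && python3 -c "
from h import *
im=ws('w9');print(ctrl.get_obs()['eef_pos'])
T=np.load('pics/w9.npy')
for p in ([.616,-.108,.018],[.549,-.237,.018],[.58,-.173,.018],[.565,-.04,.044]): print(np.round(w2wr(p,T)))
c=im[20:245,100:400,::-1];cv2.imwrite('pics/v9.png',cv2.resize(c,(800,600),interpolation=cv2.INTER_CUBIC))
"
```

```text
time_s: 16.07
eef_pos: [0.3603, -0.2777, 0.3026]
eef_rot: [-0.001, 0.995, 0.103, -0.002]
wrist_force: [-0.1, -0.1, -0.7]
opening: 0.999
grasp_force: 0.0
time_s: 16.4
eef_pos: [0.3638, -0.2739, 0.304]
eef_rot: [-0.001, 0.994, 0.105, -0.0]
wrist_force: [-0.3, 0.0, -0.3]
opening: 0.998
grasp_force: 0.0
[ 0.3639127  -0.27391504  0.30422224]
[184. -34.]
[262.  19.]
[222.  -8.]
[125. -11.]
```

```bash
python3 -m pendant '[[4,0,0,0],[8,0,0,0],[11,0,0,0],[11,0,0,0],[11,0,0,0],[11,0,0,0]]' && python3 -c "
from h import *
im=ws('w9');print(ctrl.get_obs()['eef_pos'])
T=np.load('pics/w9.npy')
for p in ([.616,-.108,.018],[.549,-.237,.018],[.58,-.173,.018],[.565,-.04,.044]): print(np.round(w2wr(p,T)))
c=im[0:225,100:400,::-1];cv2.imwrite('pics/v9.png',cv2.resize(c,(800,600),interpolation=cv2.INTER_CUBIC))
"
```

```text
time_s: 16.95
eef_pos: [0.471, -0.2512, 0.3043]
eef_rot: [-0.0, 0.994, 0.106, -0.001]
wrist_force: [0.4, 0.4, -0.3]
opening: 1.001
grasp_force: 0.0
[ 0.47065823 -0.25162665  0.30455601]
[181.  35.]
[262.  97.]
[221.  66.]
[122.  62.]
```

View pics/v9.png

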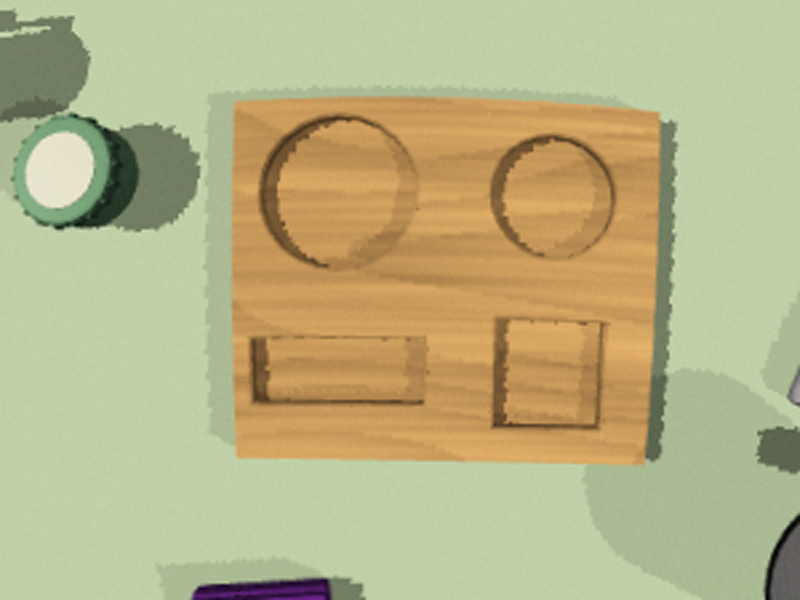

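The board's corners in the crop are (235,101), (660,112), (646,464) and (238,458). The recess centres are funnel (339,192), tin (553,197), brush (338,370) and box (549,373), with the tin item at (62,171). Fitting the board pose.

Run:
```python
from h import *
from scipy.optimize import least_squares
T=np.load('pics/w9.npy')
B=[(95,110),(95,-110),(-95,-110),(-95,110),(45,55),(45,-55),(-48,55),(-48,-55)]
P=[(235,101),(660,112),(646,464),(238,458),(339.5,192),(553,197),(338,370),(549,373)]
W=np.array([wr2w(100+x/2.6667,y/2.6667,.018,T)[:2]*1000 for x,y in P]);B=np.array(B,float)
f=lambda p:(B@np.array([[np.cos(p[2]),np.sin(p[2])],[-np.sin(p[2]),np.cos(p[2])]])+p[:2]-W).ravel()
r=least_squares(f,[549,-237,.2]);print(r.x[:2],np.degrees(r.x[2]));print(r.fun.reshape(-1,2).round(1))
p=r.x;N=B[4:]@np.array([[np.cos(p[2]),np.sin(p[2])],[-np.sin(p[2]),np.cos(p[2])]])+p[:2];print('funnel,tin,brush,box',N.round(1))
print('tin',wr2w(100+62/2.6667,171/2.6667,.044,T)*1000)
```

```text
[ 540.6926649 -245.7262768] 11.241990948151663
[[-0.2  0.4]
 [ 0.7 -0.1]
 [-0.5  0.2]
 [-0.4  0.5]
 [ 0.4  0.7]
 [ 1.1 -1.1]
 [-0.5  0.1]
 [-0.7 -0.8]]
funnel,tin,brush,box [[ 574.1 -183. ]
 [ 595.6 -290.9]
 [ 482.9 -201.1]
 [ 504.3 -309. ]]
tin [562.60987043 -42.61670081  44.        ]
```

Board fit is within about 1 mm. Going for the tin: grip once at this yaw to centre it, then regrip turned by 89° so that it is centred both ways.

```bash
python3 -m pendant '[[3,-4,0,0],[6,-8,0,0],[9,-12,2,0],[11.5,-16,5,0],[13.4,-18.7,9,0],[13.4,-18.7,13,0],[13.4,-18.7,17,0],[13.4,-18.7,21,0],[13.4,-18.7,25,0],[13.4,-18.7,26.8,0],[13.4,-18.7,26.8,0],[13.4,-18.7,26.8,0]]' 1 && python3 -m pendant '[[0,0,0,0],[0,0,0,0],[0,0,0,0],[0,0,0,0],[0,0,0,0],[0,0,0,0]]' 0.6 && python3 -m pendant '[[0,0,0,0],[0,0,0,0],[0,0,0,0],[0,0,0,0],[0,0,0,0],[0,0,-4,0],[0,0,-6,0],[0,0,-6,0]]' 1
python3 - <<'E'
from h import *
q=[(340,352),(192,423),(447,490),(303,578)]
for u,v in q: print((px2w('side',175+u/3,90+v/3,.018)*1000).round())
E
```

```text
time_s: 18.0
eef_pos: [0.56, -0.0412, 0.0341]
eef_rot: [-0.001, 0.995, 0.104, -0.003]
wrist_force: [-0.0, -0.2, -0.1]
opening: 0.998
grasp_force: 0.0
time_s: 18.5
eef_pos: [0.566, -0.0426, 0.0408]
eef_rot: [0.001, 0.995, 0.104, 0.003]
wrist_force: [0.3, -0.4, 5.8]
opening: 0.656
grasp_force: 64.0
time_s: 19.17
eef_pos: [0.5663, -0.0423, 0.1013]
eef_rot: [0.001, 0.995, 0.105, 0.004]
wrist_force: [1.1, -0.1, 1.1]
opening: 1.003
grasp_force: 0.0
[ 618. -132.   18.]
[ 427. -166.   18.]
[ 653. -338.   18.]
[ 474. -380.   18.]
```

```bash
python3 -m pendant '[[0,0,0,-7],[0,0,0,-14],[0,0,0,-21],[0,0,0,-28],[0,0,0,-35],[0,0,0,-42],[0,0,0,-49],[0,0,0,-56],[0,0,0,-63],[0,0,0,-70],[0,0,0,-77],[0,0,0,-84]]' 1 && python3 -m pendant '[[0,0,0,-5.2],[0,0,0,-5.2],[0,0,3,-5.2],[0,0,6,-5.2],[0,0,6,-5.2],[0,0,6,-5.2],[0,0,6,-5.2]]' && python3 -m pendant '[[0,0,0,0],[0,0,0,0],[0,0,0,0],[0,0,0,0],[0,0,0,0],[0,0,0,0],[0,0,0,0],[0,0,-2,0],[0,0,-5,0],[0,0,-5,0],[0,0,-5,0],[0,0,-5,0]]' 0.6 && python3 -c "
from h import *
print(ctrl.get_obs()['eef_pos'],pose().round(3))"
```

```text
time_s: 20.17
eef_pos: [0.5627, -0.0414, 0.0959]
eef_rot: [-0.001, 0.667, 0.745, -0.0]
wrist_force: [0.5, -0.7, -0.3]
opening: 1.001
grasp_force: 0.0
time_s: 20.75
eef_pos: [0.5637, -0.0417, 0.0376]
eef_rot: [0.0, 0.635, 0.772, 0.0]
wrist_force: [0.3, -0.2, 0.3]
opening: 1.005
grasp_force: 0.0
time_s: 21.75
eef_pos: [0.5631, -0.0415, 0.087]
eef_rot: [0.0, 0.635, 0.773, 0.0]
wrist_force: [0.1, 0.5, -3.0]
opening: 0.66
grasp_force: 64.3
[ 0.56312319 -0.04151926  0.08704913] [[-0.194  0.981  0.001  0.563]
 [ 0.981  0.194 -0.    -0.042]
 [-0.     0.001 -1.     0.087]
 [ 0.     0.     0.     1.   ]]
```

```bash
python3 -m pendant '[[-3,0,-3,0],[-6,-0.4,-3,0],[-9,-0.6,-3,0],[-12,-0.8,-3,0],[-15,-1,-3,0],[-18,-1.2,-3,0],[-21,-1.4,-3,0],[-24,-1.6,-3,0],[-25.1,-1.65,-3,0],[-25.1,-1.65,-1,0],[-25.1,-1.65,1,0],[-25.1,-1.65,2.4,0]]' && python3 -m pendant '[[0,0,0,0],[0,0,0,0],[0,0,0.5,0],[0,0,1,0],[0,0,1,0],[0,0,1,0]]'
```

```text
time_s: 22.75
eef_pos: [0.5941, -0.2899, 0.0596]
eef_rot: [-0.002, 0.635, 0.773, -0.0]
wrist_force: [-0.7, 0.1, -2.0]
opening: 0.659
grasp_force: 64.4
time_s: 23.25
eef_pos: [0.5958, -0.2908, 0.053]
eef_rot: [0.0, 0.635, 0.773, 0.0]
wrist_force: [-0.3, -0.2, -1.4]
opening: 0.657
grasp_force: 64.4
```

```bash
python3 -m pendant '[[0,0,0.3,0],[0,0,0.3,0],[0,0,0.3,0]]' && python3 -m pendant '[[0,0,0.3,0],[0,0,0.3,0],[0,0,0.3,0]]'
```

```text
time_s: 23.5
eef_pos: [0.5957, -0.2909, 0.0498]
eef_rot: [-0.0, 0.635, 0.773, -0.0]
wrist_force: [-0.0, 0.2, -1.2]
opening: 0.66
grasp_force: 64.4
time_s: 23.75
eef_pos: [0.596, -0.2912, 0.0471]
eef_rot: [0.0, 0.635, 0.773, 0.0]
wrist_force: [-0.1, -0.5, -1.0]
opening: 0.659
grasp_force: 64.4
```

The tin is 7 mm into its recess with no side force. Releasing.

```bash
python3 -m pendant '[[0,0,0.2,0],[0,0,0.2,0]]' && python3 -m pendant '[[0,0,0,0],[0,0,0,0],[0,0,0,0],[0,0,0,0],[0,0,0,0],[0,0,-4,0],[0,0,-8,0],[0,0,-12,0],[0,0,-16,0],[0,0,-20,0],[0,0,-20,0],[0,0,-20,0]]' 1 && python3 -c "
from h import *
print(ctrl.get_obs()['eef_pos']);ws('w10')
T=pose();print(np.round(w2wr([.5956,-.2909,.052],T)),np.round(w2wr([.574,-.183,.018],T)))"
```

```text
time_s: 23.92
eef_pos: [0.5961, -0.2913, 0.047]
eef_rot: [0.0, 0.635, 0.773, -0.0]
wrist_force: [-5.3, 3.1, 12.5]
opening: 0.656
grasp_force: 65.8
time_s: 24.92
eef_pos: [0.5973, -0.292, 0.2488]
eef_rot: [0.004, 0.635, 0.773, 0.0]
wrist_force: [0.0, -0.4, -0.1]
opening: 1.0
grasp_force: 0.0
[ 0.59726794 -0.29201876  0.24881143]
[259. 170.] [259.  70.]
```

```bash
python3 -m pendant '[[3,2.5,0,6.7],[7,5,0,6.7],[10.5,7.5,0,6.7],[14,10,0,6.7],[17.5,12.6,0,6.7],[17.5,12.6,0,6.7],[17.5,12.6,0,6.7],[17.5,12.6,0,6.7],[17.5,12.6,0,6.7]]' 1
python3 - <<'E'
from h import *
im=ws('w11');T=np.load('pics/w11.npy');print(T[:3,3])
hsv=cv2.cvtColor(im,cv2.COLOR_RGB2HSV)
u,v=np.round(w2wr([.685,-.02,.034],T)).astype(int);print(u,v,hsv[v,u],im[v,u])
m=((hsv[:,:,0]<14)&(hsv[:,:,1]>140)&(hsv[:,:,2]>60)).astype(np.uint8)
n,l,s,c=cv2.connectedComponentsWithStats(m)
for i in range(1,n):
    if s[i,4]>200: print(s[i],c[i].round())
k=l[v,u]
if k:
    sub=(l==k); print('V quantiles',np.percentile(hsv[:,:,2][sub],[10,30,50,70,90]))
    top=(sub&(hsv[:,:,2]>0)).astype(np.uint8)
    c=max(cv2.findContours(top,0,2)[0],key=cv2.contourArea)
    W=np.array([wr2w(a,b,.034,T)[:2]*1000 for a,b in c[:,0]],np.float32)
    print(cv2.minAreaRect(W))
E
```

```text
time_s: 25.72
eef_pos: [0.6844, -0.0958, 0.2431]
eef_rot: [-0.001, 0.679, 0.734, -0.001]
wrist_force: [-0.4, -0.1, -0.3]
opening: 1.0
grasp_force: 0.0
[ 0.68438738 -0.09582407  0.24305476]
266 100 [ 11 193 132] [132  70  32]
[  415     0    97   325 19780] [478. 162.]
[ 254   66   25   74 1762] [266. 103.]
[ 384  326   51   58 1616] [410. 354.]
V quantiles [116. 134. 137. 141. 150.]
((684.8157958984375, -22.735031127929688), (26.249263763427734, 81.37735748291016), 4.2946295738220215)
```

```bash
python3 -m pendant '[[4,0.3,0,0],[7.3,0.6,2,0],[7.3,0.6,6,0],[7.3,0.6,10,0],[7.3,0.6,14,0],[7.3,0.6,18,0],[7.3,0.6,21,0],[7.3,0.6,21,0],[7.3,0.6,21,0],[7.3,0.6,21,0]]' 1 && python3 -m pendant '[[0,0,0,0],[0,0,0,0],[0,0,0,0],[0,0,0,0],[0,0,0,0],[0,0,0,0],[0,0,0,0],[0,0,0,0],[0,0,-4,0],[0,0,-8,0],[0,0,-8,0],[0,0,-8,0]]' 0 && python3 -m pendant '[[0,0,0,0],[0,0,0,0]]'
```

```text
time_s: 26.6
eef_pos: [0.687, -0.023, 0.0371]
eef_rot: [0.001, 0.679, 0.734, 0.001]
wrist_force: [0.6, -0.3, 1.0]
opening: 0.999
grasp_force: 0.0
time_s: 27.6
eef_pos: [0.6879, -0.0219, 0.1185]
eef_rot: [0.003, 0.679, 0.734, 0.002]
wrist_force: [0.1, 0.5, -1.1]
opening: 0.314
grasp_force: 60.4
time_s: 27.77
eef_pos: [0.6842, -0.0213, 0.1128]
eef_rot: [-0.001, 0.679, 0.734, -0.001]
wrist_force: [-0.8, -0.2, -2.5]
opening: 0.312
grasp_force: 60.4
```

```bash
python3 -m pendant '[[-2,-2.5,-1,-3],[-4,-5,-1,-6.7],[-6,-8,-1,-6.7],[-8,-10.6,-1,-6.7],[-10,-13.3,-1,-6.7],[-12,-16,-1,-6.7],[-14,-18.6,-1,-6.7],[-16,-21.3,-1,-6.7],[-16.2,-21.5,1,-6.7],[-16.2,-21.5,3,-6.7],[-16.2,-21.5,5,-6.7],[-16.2,-21.5,5.4,-6.7]]' && python3 -m pendant '[[0,0,0,0],[0,0,0,0],[0,0,0,0],[0,0,0.4,0],[0,0,0.8,0],[0,0,0.8,0],[0,0,0.8,0]]' && python3 -m pendant '[[0,0,0.3,0],[0,0,0.3,0],[0,0,0.3,0]]'
```

```text
time_s: 28.77
eef_pos: [0.4806, -0.1981, 0.0563]
eef_rot: [-0.004, 0.635, 0.772, -0.0]
wrist_force: [-0.5, 0.4, -0.5]
opening: 0.313
grasp_force: 60.5
time_s: 29.35
eef_pos: [0.4839, -0.1998, 0.0527]
eef_rot: [-0.0, 0.635, 0.773, -0.0]
wrist_force: [-0.5, -0.1, -1.2]
opening: 0.313
grasp_force: 60.4
time_s: 29.6
eef_pos: [0.4839, -0.1999, 0.0497]
eef_rot: [-0.0, 0.635, 0.773, -0.0]
wrist_force: [-0.2, -0.6, -0.3]
opening: 0.311
grasp_force: 60.4
```

```bash
python3 -m pendant '[[0,-0.1,0.3,0],[0,-0.1,0.3,0],[0,-0.1,0.3,0]]' && python3 -m pendant '[[0,0,0.3,0],[0,0,0.3,0],[0,0,0.3,0]]'
```

```text
time_s: 29.85
eef_pos: [0.4828, -0.2, 0.0466]
eef_rot: [-0.0, 0.635, 0.773, -0.0]
wrist_force: [-0.1, -0.2, -1.0]
opening: 0.314
grasp_force: 60.4
time_s: 30.1
eef_pos: [0.4835, -0.2005, 0.0441]
eef_rot: [0.001, 0.635, 0.773, 0.0]
wrist_force: [0.1, -0.4, 1.5]
opening: 0.309
grasp_force: 60.6
```

The brush is on its recess floor. Releasing, then on to the funnel at about (396,122).

```bash
python3 -m pendant '[[0,0,0,0],[0,0,0,0],[0,0,0,0],[0,0,0,0],[0,0,-3,0],[0,0,-7,0],[0,0,-11,0],[0,0,-15,0],[0,0,-19,0],[0,0,-20,0],[0,0,-20,0]]' 1
python3 - <<'E'
from h import *
T=pose();print(T[:3,3]);ws('w12')
Ti=np.linalg.inv(T);print((Ti@np.array([.396,.122-.075,.3,1]))[:3]*100)
E
```

```text
time_s: 31.02
eef_pos: [0.485, -0.2014, 0.2483]
eef_rot: [0.004, 0.635, 0.773, 0.0]
wrist_force: [-0.2, -0.4, -0.7]
opening: 1.005
grasp_force: 0.0
[ 0.48495514 -0.2014453   0.24833796]
[26.06713543 -3.86438427 -5.35177562]
```

```bash
python3 -m pendant '[[4,-0.6,-1,0],[8,-1.2,-2,0],[12,-1.8,-3,0],[16,-2.4,-4,0],[20,-3,-5,0],[24,-3.6,-5,0],[26,-3.9,-5,0],[26,-3.9,-5,0],[26,-3.9,-5,0],[26,-3.9,-5,0]]' 1
python3 - <<'E'
from h import *
im=ws('w13');T=np.load('pics/w13.npy');print(T[:3,3])
u,v=np.round(w2wr([.396,.122,.0],T)).astype(int);print(u,v,im[v,u])
m=(im.max(2)<60).astype(np.uint8);m[225:]=0
n,l,s,c=cv2.connectedComponentsWithStats(m)
for i in range(1,n):
    if s[i,4]>150: print(s[i],c[i].round())
k=l[v,u]
if k:
    ct=max(cv2.findContours((l==k).astype(np.uint8),0,2)[0],key=cv2.contourArea)
    W=np.array([wr2w(a,b,.004,T)[:2]*1000 for a,b in ct[:,0]],np.float32)
    print(cv2.minEnclosingCircle(W),cv2.fitEllipse(W))
# spout: brighter rim of top?
cr=im[v-40:v+30,u-35:u+35].max(2);print(cr[::6,::6])
E
```

```text
time_s: 31.9
eef_pos: [0.3939, 0.0469, 0.2924]
eef_rot: [-0.001, 0.635, 0.773, -0.001]
wrist_force: [0.9, -1.2, -0.2]
opening: 1.003
grasp_force: 0.0
[0.39393049 0.04694509 0.29240359]
273 103 [63 60 56]
[470   0  42  59 422] [488.  30.]
[427   4  10  26 169] [432.  17.]
[400  30  60  72 716] [429.  57.]
[ 364   39   36  115 1260] [382. 120.]
[ 245   77   53   53 1996] [271. 103.]
[   0   88   81  122 8207] [ 36. 149.]
[ 458  124   34   46 1025] [473. 146.]
[[193 192 193 194 191 193 193 192 172 171 171 177]
 [193 191 193 192 192 190 191 171 171 170 174 190]
 [192 192 192 192 183 171 171 172 171 171 192 193]
 [193 192 192  64  13  15  14  13  97 171 192 192]
 [193 192  31  14  14  15  14  12  16  61 190 193]
 [193 192  15  11  13  20  25  14  12  12 178 192]
 [193 140  13  18  15  66  64  68  16  14 112 194]
 [192 143  10  13  13  65  64  63  10  12  72 193]
 [191 193   9   8   9  26  59  17  11   8 190 191]
 [192 190   2   9  13   9   9   6  13  10 193 192]
 [192 193 143   8   7   9   8   5   4 188 191 193]
 [193 192 193 151 100  35  30  85 192 192 194 193]]
```

```bash
python3 -m pendant '[[4,0.7,0,0],[7.4,1.4,0,0],[7.4,1.4,4,0],[7.4,1.4,8,0],[7.4,1.4,12,0],[7.4,1.4,16,0],[7.4,1.4,20,0],[7.4,1.4,23.4,0],[7.4,1.4,23.4,0],[7.4,1.4,23.4,0],[7.4,1.4,23.4,0]]' 1 && python3 -m pendant '[[0,0,0,0],[0,0,0,0],[0,0,0,0],[0,0,0,0],[0,0,0,0],[0,0,0,0],[0,0,0,0],[0,0,0,0],[0,0,0,0]]' 0 && python3 -m pendant '[[0,0,0,0],[0,0,0,0],[0,0,0,0],[0,0,0,0],[0,0,0,0],[0,0,0,7],[0,0,0,14],[0,0,0,21],[0,0,0,28],[0,0,0,35],[0,0,0,42],[0,0,0,49]]' 1 && python3 -m pendant '[[0,0,0,7],[0,0,0,14],[0,0,0,21],[0,0,0,28],[0,0,0,35],[0,0,0,41],[0,0,0,41],[0,0,0,41]]'
```

```text
time_s: 32.87
eef_pos: [0.3951, 0.122, 0.0611]
eef_rot: [0.001, 0.635, 0.772, 0.0]
wrist_force: [0.9, 0.0, 1.1]
opening: 1.004
grasp_force: 0.0
time_s: 33.62
eef_pos: [0.3943, 0.1227, 0.0608]
eef_rot: [0.001, 0.635, 0.773, 0.0]
wrist_force: [-2.2, 0.1, 8.5]
opening: 0.29
grasp_force: 58.4
time_s: 34.62
eef_pos: [0.3935, 0.1226, 0.0597]
eef_rot: [-0.0, 0.899, 0.437, -0.0]
wrist_force: [-0.2, 0.1, 0.1]
opening: 1.0
grasp_force: 0.0
time_s: 35.28
eef_pos: [0.3935, 0.1226, 0.0597]
eef_rot: [-0.0, 0.995, 0.099, -0.0]
wrist_force: [0.3, 0.9, -0.9]
opening: 1.002
grasp_force: 0.0
```

```bash
python3 -m pendant '[[0,0,0,0],[0,0,0,0],[0,0,0,0],[0,0,0,0],[0,0,0,0],[0,0,0,0],[0,0,0,0],[0,0,0,0],[0,0,-4,0],[0,0,-7,0],[0,0,-7,0],[0,0,-7,0]]' 0 && python3 -m pendant '[[0,0,0,0],[0,0,0,0]]'
python3 - <<'E'
from h import *
T=pose();print(T[:3,3]);Ti=np.linalg.inv(T);print((Ti@np.array([.5741,-.183,.13,1]))[:3]*100)
E
```

```text
time_s: 36.28
eef_pos: [0.3949, 0.1227, 0.1312]
eef_rot: [0.0, 0.995, 0.098, 0.002]
wrist_force: [-0.8, -0.2, -1.1]
opening: 0.284
grasp_force: 59.0
time_s: 36.45
eef_pos: [0.3924, 0.1226, 0.1286]
eef_rot: [-0.0, 0.995, 0.098, -0.001]
wrist_force: [-0.0, 0.4, -0.2]
opening: 0.287
grasp_force: 59.0
[0.39244912 0.12259268 0.12860606]
[11.88278779 33.50559392 -0.1822986 ]
```

```bash
python3 -m pendant '[[1,3,0,0],[2.1,6,0,0],[3.2,9,0,0],[4.3,12,0,0],[5.3,15,0,0],[6.4,18,0,0],[7.5,21,0,0],[8.5,24,0,0],[9.6,27,0,0],[10.6,30,0,0],[11.6,33,0,0],[11.8,33.5,0,0]]' && python3 -m pendant '[[0,0,0,0],[0,0,2,0],[0,0,4,0],[0,0,4.5,0],[0,0,4.5,0],[0,0,4.5,0],[0,0,4.5,0]]' && python3 -m pendant '[[0,0,0.4,0],[0,0,0.8,0],[0,0,0.8,0],[0,0,0.8,0]]'
```

```text
time_s: 37.45
eef_pos: [0.5755, -0.1874, 0.1284]
eef_rot: [0.001, 0.995, 0.096, -0.0]
wrist_force: [-0.5, -1.1, 0.0]
opening: 0.288
grasp_force: 59.1
time_s: 38.03
eef_pos: [0.5749, -0.1828, 0.0858]
eef_rot: [0.0, 0.995, 0.098, 0.0]
wrist_force: [0.0, 0.4, -0.3]
opening: 0.283
grasp_force: 59.2
time_s: 38.37
eef_pos: [0.5743, -0.183, 0.0767]
eef_rot: [-0.0, 0.995, 0.098, -0.0]
wrist_force: [-0.9, 0.6, 0.2]
opening: 0.286
grasp_force: 59.2
```

```bash
python3 -m pendant '[[0,0,0.4,0],[0,0,0.4,0],[0,0,0.4,0]]' && python3 -m pendant '[[0,0,0.3,0],[0,0,0.3,0],[0,0,0.3,0]]' && python3 -m pendant '[[0,0,0.2,0],[0,0,0.2,0],[0,0,0.2,0]]'
```

```text
time_s: 38.62
eef_pos: [0.5742, -0.183, 0.0725]
eef_rot: [-0.0, 0.995, 0.098, -0.0]
wrist_force: [-0.4, 0.5, 0.0]
opening: 0.286
grasp_force: 59.2
time_s: 38.87
eef_pos: [0.5742, -0.183, 0.0695]
eef_rot: [-0.0, 0.995, 0.098, -0.0]
wrist_force: [0.2, 0.0, -0.9]
opening: 0.287
grasp_force: 59.2
time_s: 39.12
eef_pos: [0.5747, -0.1833, 0.0681]
eef_rot: [0.0, 0.995, 0.098, 0.0]
wrist_force: [0.9, 0.5, 1.0]
opening: 0.291
grasp_force: 59.3
```

All three seat at floor height. I'll release, rise, and check the placements with image code, since my viewing allowance is used up.

```bash
python3 -m pendant '[[0,0,0,0],[0,0,0,0],[0,0,0,0],[0,0,0,0],[0,0,0,0],[0,0,-4,0],[0,0,-8,0],[0,0,-12,0],[0,0,-16,0],[0,0,-20,0],[-4,0,-24,0],[-8,3,-24,0]]' 1 && python3 -m pendant '[[-2,3,0,0],[-2,3,0,0],[-2,3,0,0],[-2,3,0,0]]'
python3 - <<'E'
from h import *
im=ws('w14');T=np.load('pics/w14.npy');print(T[:3,3])
hsv=cv2.cvtColor(im,cv2.COLOR_RGB2HSV)
N=dict(funnel=(.5741,-.183,.08),tin=(.5956,-.2909,.052),brush=(.4829,-.2011,.042))
for n,p in N.items():
    u,v=np.round(w2wr(p,T)).astype(int);print(n,u,v,im[v,u],hsv[v,u])
def comp(m,n):
    p=N[n];u,v=np.round(w2wr(p,T)).astype(int)
    k,l,s,c=cv2.connectedComponentsWithStats(m.astype(np.uint8))
    for i in range(1,k):
        if s[i,4]>100 and np.hypot(*(c[i]-[u,v]))<40:
            ct=max(cv2.findContours((l==i).astype(np.uint8),0,2)[0],key=cv2.contourArea)
            W=np.array([wr2w(a,b,p[2],T)[:2]*1000 for a,b in ct[:,0]],np.float32)
            print(n,s[i],(wr2w(*c[i],p[2],T)*1000).round(1),np.round(cv2.minAreaRect(W)[0],1),np.round(cv2.minAreaRect(W)[1],1),round(cv2.minAreaRect(W)[2],1))
comp((hsv[:,:,1]<50)&(hsv[:,:,2]>120),'tin')
comp((hsv[:,:,0]>45)&(hsv[:,:,0]<90)&(hsv[:,:,1]>70),'tin')
comp((hsv[:,:,0]<13)&(hsv[:,:,1]>170)&(hsv[:,:,2]>60),'brush')
N['funnel']=(.5741,-.183,.012);comp(im.max(2)<62,'funnel')
# second look at grinder & crumb via scene/side saved
s=snap('scene','scene14');b=snap('side','side14')
a=cv2.imread('pics/scene8.png')[:,:,::-1]
d=np.abs(s.astype(int)-a).max(2)>50;k,l,st,c=cv2.connectedComponentsWithStats(d.astype(np.uint8))
for i in range(1,k):
    if st[i,4]>25:print('chg',st[i])
E
```

```text
time_s: 40.12
eef_pos: [0.5173, -0.2148, 0.3113]
eef_rot: [0.003, 0.995, 0.1, 0.004]
wrist_force: [0.7, -1.2, 1.0]
opening: 0.998
grasp_force: 0.0
time_s: 40.45
eef_pos: [0.5011, -0.2493, 0.3043]
eef_rot: [-0.0, 0.995, 0.097, -0.0]
wrist_force: [0.6, 0.3, 0.3]
opening: 1.0
grasp_force: 0.0
[ 0.50111935 -0.24930893  0.30430161]
funnel 216 92 [75 71 67] [15 27 75]
tin 308 93 [229 224 198] [ 25  35 229]
brush 222 165 [162  90  42] [ 12 189 162]
tin [   49     0   463   262 43877] [ 597.5 -269.2   52. ] [ 556.6 -285.9] [409.7 734.3] 11.5
tin [293  78  32  32 803] [ 595.8 -291.7   52. ] [ 595.6 -291.9] [39.3 39.4] 12.8
tin [284  71  30  44 193] [ 591.5 -273.2   52. ] [ 596.9 -275.2] [28.2 58. ] 84.7
tin [302  79  30  38 220] [ 586.1 -307.2   52. ] [ 589.1 -307.7] [22.9 54.2] 65.6
brush [ 192  152   63   22 1269] [ 485.4 -202.8   42. ] [ 485.8 -201.8] [28.2 82.6] 10.9
funnel [ 197   68   53   52 1954] [ 574.8 -184.1   12. ] [ 575.3 -182.2] [71.5 72.4] 10.0
chg [251   0  51  30 989]
chg [ 367    0   69   31 1149]
chg [227  31  14  10  75]
chg [ 278   30  108   82 2769]
chg [441  35   9   8  32]
chg [212  46  39  45 982]
chg [461  50  19  14  64]
chg [ 149   66   54   48 1014]
chg [484  66  17  13  44]
chg [454  82  16  11 103]
chg [ 235   92   57  106 2333]
chg [269  94  10  19  99]
chg [412 105  27  46 771]
chg [440 116  29  25 302]
chg [ 302  122   54   39 1140]
chg [202 138  12  10  94]
chg [237 144   9  11  36]
chg [217 153  22  23 338]
chg [243 187  18  15 131]
chg [310 192  22  23 371]
chg [214 202  21  24 253]
```

Tin, brush and funnel all sit within 3 mm of their recess centres. The scene shows no change around the grinder or crumb pan, and the robot is clear of everything.

```bash
python3 -c "
from h import *
print(workorder.hand_in())"
```

```text
the job is handed in; nothing more can be done
None
```

The job is handed in, and the hand-in returned no verdict: both bits and the scraper are in the crumb pan, the grinder stands about 2 mm off the pan's middle, and the tin, brush and funnel are seated within 3 mm of their recess centres (no filter box was present).

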